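# Start the seed light box and hold its shutter half open

## Robot

A 6-joint arm with a two-finger parallel gripper is mounted at the origin on a cart in front of the work surface, level with it; the furniture and walls round the work are solid. World frame = base frame: x ahead of the robot, y to its left, z up, the work surface at z = 0. Lengths are in m, angles in rad, forces in N, time in s.
With the tool pointing down it reaches from about 0.2 to 0.875 m from the base axis. Payload 3.4 kg.
Tool frame: the origin (TCP) lies at the very end of the fingers, on their centre line; the grasp point (between the pads) lies 19 mm behind it; z points along the fingers, x is the direction in which the jaws open and shut, and the axes are right-handed (so a half turn about z gives the same grasp; the last joint's range is limited). The gripper opens to 94 mm and grips with 3 to 60 N. Pads are 16 mm wide; open, the fingers measure 119 mm over their backs; the gripper's body (75 mm by 177 mm) begins 78 mm behind the grasp point.
Start: joints at [1.061, 0.276, 1.505, -0, 1.361, -0.121], TCP at [0.218, 0.532, 0.205] pointing down, gripper open.
Joint ranges: [-2.89, 2.89], [-0.75, 2.08], [0.22, 2.7], [-1.18, 4.32], [0.11, 2.71], [-2.7, 2.7]. Speed limits (rad/s): [2.57, 2.57, 3.14, 3.14, 3.14, 3.14].

## Interface

Orientations are given as a unit quaternion [w, x, y, z].
In Python, from cell import ctrl, imaging, job gives the robot as it stands. The module is installed in compiled form; this text tells all that it offers.
- The arm moves only by the shell command python3 -m crank 'ROWS' [FORCE]. ROWS is JSON, a list of rows, each a list of 3 entries, a list of its own where there are three numbers: the finger opening in m, from 0 to 0.094, then the shift along the tool's x, y, z in m, then the turn, a rotation vector about the tool's x, y, z in rad. In form: [[jaw, [x, y, z], [rx, ry, rz]], ...]. A call has 1 to 5 rows; each row is the pose to reach, as a shift and turn from the pose commanded when the call began, along the tool's axes at that moment; what a row does not reach only later rows make up. A row lasts 1/8 s, in which the tool goes at most 62.5 mm and 10.7 degrees, less where a joint would pass 70% of its speed; a pose out of reach is approached as far as the arm can. A call with a gripper value outside its range is refused whole. The fingers move at their own pace and stop on an object; FORCE is the grip in N (left out, the last holds). Time passes only in rows, so rows that repeat a pose let the fingers close. It gives the time, the measured TCP pose, the force and the opening at its end, in the units of the state.
- ctrl.observe(): the state, without advancing time (a new reading comes with each control period).
- imaging.get_image(name): name is "side" or "top"; returns (picture, depth): 480x640x3 uint8, red, green, blue; 480x640 float32, m along the optical axis (not along the pixel's ray), 0 where there is no reading.
- imaging.calibration(name): a dict with "fx", "fy", "cx", "cy" (pixels), "k1" (the pictures are not rectified: a ray, as slopes to the right and down, at radius r is drawn at 1 + k1 r^2 times it, then the intrinsics apply), "eye" and "orientation" of the camera in the world. Camera axes: x right, y down, z forward; pixel columns grow to the right and rows downward; lengths in m; the calibration is good to about 2 mm. A picture is of the moment at which its call begins. calibration takes no time and is no camera call.
- job.job_done(): hands the job in, once; it reports no verdict.
Trained networks look in the newest picture that a camera, given by its name, has taken for a name from the list of things; names that differ only in an ending like _2 or _b are one class to them, and where a whole thing is asked for, a point or a joint stands for the part that bears it (a point fixed in the world has none). Each returns a list of dicts, best first, with "score" (0 to 1); they miss things now and then, are a little off and sometimes report something else, mostly with a low value. They report only what shows in the picture. A call takes as long as a camera call.
- imaging.regions_of(camera, thing): "mask" (480x640 bool, what is visible of it) and "extent" ([centre column, centre row, width, height] in pixels, round what is visible of it).
The state is a dict: "time_s": time; "joint_pos": joint angles; "joint_velocities": joint speeds; "joint_efforts": joint torques, N m; "position": TCP position; "tool_rot": TCP orientation; "contact_force": force on the tool from outside, world axes, zero at the start; "ft_torque": the same for the moment, N m; "gripper_width": opening from 0.0 (shut) to 1.0 (fully open).
Only numpy, scipy, OpenCV 4.12 (cv2) and the standard library are available. Lean on these libraries where they do the work, as an engineer would, in place of code of your own. Each camera call takes 0.05 s, during which the arm holds its last target.

## Task

Start the seed-viewing light box by pressing its three keys fully down, one at a time, in the order green, yellow, blue. Then take the black upright tab of the spring-loaded shutter and slide it to the middle of its travel, where its pointer stands at the red mark, and finish while holding it there against the spring. Never let the shutter run far past the mark towards wide open, and leave the vial, the petri dish and the eraser beside the box undisturbed.

Things in the scene. Friction and masses are not known exactly. Their poses are not given: they have to be found in the camera images.
- light_box: Grey light box, aluminium top, fixed to the table, 200 (x) x 270 (y) x 45 mm high. Origin: centre of its underside; x to its back, y to its left, z up. The keys stand in a row on its top at x = -64 mm, y = -60, 0, +60 mm; which colour is where varies. The shutter runs along x = +42 mm between rails 10 mm high; a spring barrel 19 mm high lies on that line from y = +48 to +126 mm.
- shutter_tab: Black upright tab on the shutter plate, 26 (along box x) x 14 (along box y, the sliding direction) x 36 mm tall, with a foot 32 x 24 x 3 mm; axes as the light box. Origin: on its centre line, on the box top, 45 mm above the table (5 mm below the foot); its top is 86 mm above the table. Rigid with the shutter plate. Shut, it stands at x = +42, y = -60 mm in the frame of the box.
- shutter (a joint): Travel of the shutter in m: 0 = shut, grows as it slides towards +y of the light box (to the left seen from the robot), 0.03 = half travel, 0.06 = wide open at the stop. A spring pushes it shut: about 4 N when shut, 8 N at half travel, 12 N wide open. Let go, it slides shut.
- key_green (a joint): Travel of the green key in m: 0 = up, 0.006 = fully down (4.5 N); springs back.
- key_yellow (a joint): Travel of the yellow key in m: 0 = up, 0.006 = fully down (4.5 N); springs back.
- key_blue (a joint): Travel of the blue key in m: 0 = up, 0.006 = fully down (4.5 N); springs back.
- key_green_top (a point): Centre of the top face of the green round push key, 26 mm across, pressed straight down.
- key_yellow_top (a point): Centre of the top face of the yellow round push key, 26 mm across, pressed straight down.
- key_blue_top (a point): Centre of the top face of the blue round push key, 26 mm across, pressed straight down.
- vial: Small clear glass vial with a black cap, 23 mm across and 60 mm tall, standing on the table to the left of the box. Origin: centre of its underside. Leave alone.
- petri: Petri dish with seeds, 93 mm across and 14 mm high, on the table to the right of the box. Origin: centre of its underside. Leave alone.
- eraser: Blue and white eraser, 34 x 47 x 13 mm, on the table to the left of the box. Origin: centre of its underside. Leave alone.
- half_mark (a point): Middle of the wide red mark at half travel on the white scale (black ticks every 10 mm) in front of the shutter, on the box top. The shutter's pointer (black, yellow line) is level with the tab's centre along box y.

How it is judged:
On the way, in this order (a step that is already met when the one before it is completed fails the run):
1. the green key is pressed down, alone (value of joint key_green above 0.0045 m and value of joint each of key_yellow, key_blue below 0.002 m), for 0.05 s.
2. then the yellow key, alone (value of joint key_yellow above 0.0045 m and value of joint each of key_green, key_blue below 0.002 m), for 0.05 s.
3. then the blue key, alone (value of joint key_blue above 0.0045 m and value of joint each of key_green, key_yellow below 0.002 m), for 0.05 s.
4. then the shutter is brought to half travel by its tab (value of joint shutter between 0.025 and 0.035 m and contact force between the fingers and shutter_tab above 3 N), for 0.3 s.
At the end, for the whole second after the job is handed in: The fingers hold the shutter tab (more than 3 N of contact) at half travel, 30 mm within 5 mm, at rest; all three keys are up again; vial, petri dish and eraser are within 15 mm of where they stood (all of step 4 and velocity of joint shutter between -0.01 and 0.01 m/s and value of joint each of key_green, key_yellow, key_blue below 0.002 m and distance of each of vial, petri, eraser from where it was at the start of the episode below 0.015 m); the arm keeps its last pose, push and grip.
It fails at once if the shutter is run nearly wide open (beyond 48 of its 60 mm) (value of joint shutter above 0.048 m).
It fails at once if two keys are down together (value of joint each of key_green, key_yellow above 0.003 m or value of joint each of key_green, key_blue above 0.003 m or value of joint each of key_yellow, key_blue above 0.003 m).
It fails at once if the vial, petri dish or eraser is disturbed (distance of any of vial, petri, eraser from where it was at the start of the episode above 0.015 m or angle between vial's own z axis and vertical above 0.5 rad).
It also fails if it takes over 45 s, if anything falls off the work surface, if the arm or the gripper's body presses on something with over 40 N, if the wrist force passes 120 N, or if a joint passes its speed limit or range.

## Working session

There is one attempt and no reset: what is moved stays moved. The work goes in short steps, Python scripts to look and compute and a shell command to move; the robot and the scene stay as the last step left them, time stands still between calls to the robot, and variables do not carry over. Pictures are saved under pics/ and viewed, and the job is handed in when it is done.

```bash
mkdir -p pics
python3 - <<'E'
from cell import ctrl, imaging, job
import cv2
print(ctrl.observe())
for n in("top","side"):
    im,d=imaging.get_image(n); print(n,imaging.calibration(n))
    cv2.imwrite(f"pics/{n}0.png",im[:,:,::-1])
E
```

```text
{'time_s': 0.0, 'joint_pos': array([ 1.06097353e+00,  2.76572024e-01,  1.50608837e+00, -1.15355798e-05,
        1.36070026e+00, -1.20994416e-01]), 'joint_velocities': array([-0.00037904,  0.00081537, -0.00072299,  0.00082251, -0.00015618,
        0.00084514]), 'joint_efforts': array([-1.11079218e-03, -4.04578328e+01, -2.37224454e+01,  7.00404472e-02,
        3.43702384e-02, -1.45727367e-04]), 'position': array([0.21771883, 0.5315888 , 0.20463569]), 'tool_rot': array([ 4.05369843e-04,  8.30391834e-01,  5.57179163e-01, -7.85592859e-04]), 'contact_force': array([ 0.11380232, -0.30281821, -0.03402228]), 'ft_torque': array([ 0.00611024,  0.02050468, -0.05919571]), 'gripper_width': 1.0001343716605424}
top {'fx': 480.3045801252973, 'fy': 480.3045801252973, 'cx': 316.3004373242947, 'cy': 241.90625544789813, 'k1': -0.11213070356981858, 'eye': array([0.41649327, 0.03585003, 0.90503248]), 'orientation': array([-0.07594909,  0.71113097, -0.69497354,  0.07440597])}
side {'fx': 582.0128437386516, 'fy': 582.0128437386516, 'cx': 311.6092424560524, 'cy': 238.88149571400234, 'k1': -0.04567497167440258, 'eye': array([0.52256371, 0.8349558 , 0.65141826]), 'orientation': array([ 0.01620648, -0.0111541 ,  0.88611158, -0.46305421])}
```

View pics/top0.png

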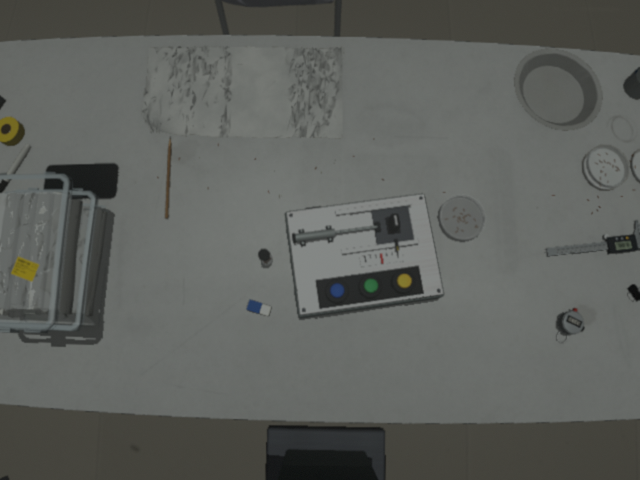

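View pics/side0.png

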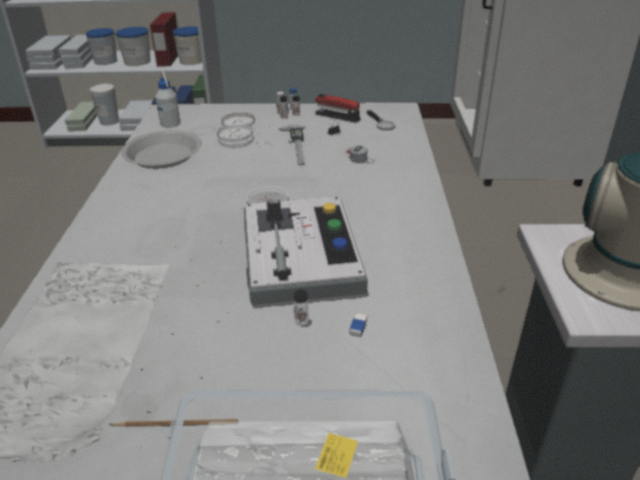

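The top view shows blue at (337,290), green at (371,286) and yellow at (404,281). The tab is near (393,222), the vial at (265,258), the eraser at (259,307) and the petri dish at (461,218). The arm is out of view.

```bash
cat > h.py <<'E'
import numpy as np, cv2
from scipy.spatial.transform import Rotation as R
from cell import ctrl, imaging, job
def rot(q): return R.from_quat(np.roll(q,-1)).as_matrix()
def rays(c,uv):
    K=np.array([[c['fx'],0,c['cx']],[0,c['fy'],c['cy']],[0,0,1]])
    p=cv2.undistortPoints(np.array(uv,float).reshape(-1,1,2),K,np.array([c['k1'],0,0,0])).reshape(-1,2)
    return np.c_[p,np.ones(len(p))]
def onplane(n,uv,z):
    c=imaging.calibration(n); d=rays(c,uv)@rot(c['orientation']).T
    return c['eye']+d*((z-c['eye'][2])/d[:,2])[:,None]
def cloud(n,uv,dep):
    c=imaging.calibration(n); return c['eye']+(rays(c,uv)*np.array(dep)[:,None])@rot(c['orientation']).T
def proj(n,P):
    c=imaging.calibration(n)
    Rm=rot(c['orientation']); p=(np.atleast_2d(P)-c['eye'])@Rm
    s=p[:,:2]/p[:,2:]; s=s*(1+c['k1']*(s**2).sum(1))[:,None]
    return s*[c['fx'],c['fy']]+[c['cx'],c['cy']]
def st():
    s=ctrl.observe(); T=rot(s['tool_rot'])
    print('t',s['time_s'],'p',s['position'].round(4),'F',s['contact_force'].round(2),'w',round(s['gripper_width']*94,1)); print('tool axes(cols)\n',T.round(4)); return s,T
E
python3 - <<'E'
from h import *
np.set_printoptions(suppress=True,precision=4)
for n in("top","side"):
    im,dep=imaging.get_image(n); np.save(n+'d.npy',dep)
    for t in("light_box","key_green","key_yellow","key_blue","shutter_tab","vial","petri","eraser"):
        r=imaging.regions_of(n,t)
        for q in r[:2]:
            m=q['mask']; v,u=np.nonzero(m); d=dep[v,u]; ok=d>0
            P=cloud(n,np.c_[u,v][ok],d[ok])
            print(n,t,round(q['score'],2),np.round(q['extent'],1),m.sum(),P.mean(0),np.percentile(P,[5,95],axis=0).round(3).tolist())
            if t=='light_box' and q is r[0]: np.save(n+'box.npy',m)
E
```

```text
top light_box 0.95 [363.1 256.5 162.  122.2] 14449 [ 0.5847 -0.0437  0.0468] [[0.49, -0.166, 0.038], [0.673, 0.074, 0.058]]
top light_box 0.46 [264.1 257.2  11.9  15.8] 186 [0.5727 0.132  0.0492] [[0.565, 0.124, 0.013], [0.584, 0.142, 0.063]]
top key_green 0.73 [371.  286.4  10.7  15.8] 165 [ 0.5221 -0.0566  0.0682] [[0.512, -0.067, 0.065], [0.533, -0.047, 0.071]]
top key_yellow 0.62 [403.4 280.   15.7  13.4] 174 [ 0.5322 -0.1155  0.0678] [[0.522, -0.126, 0.064], [0.543, -0.105, 0.071]]
top key_blue 0.74 [337.1 291.2  11.6  18.1] 145 [0.512  0.0016 0.0687] [[0.502, -0.007, 0.066], [0.521, 0.01, 0.071]]
top key_blue 0.74 [371.6 286.7  10.9  15.4] 184 [ 0.5222 -0.0571  0.0676] [[0.512, -0.068, 0.059], [0.533, -0.047, 0.071]]
top shutter_tab 0.75 [375.9 228.6  79.2  40.6] 1455 [ 0.6343 -0.0922  0.0552] [[0.606, -0.13, 0.049], [0.666, -0.035, 0.085]]
top vial 0.46 [264.5 256.2  13.7  16.2] 201 [0.5727 0.1336 0.0457] [[0.565, 0.124, 0.002], [0.584, 0.145, 0.063]]
top petri 0.78 [462.8 215.2  48.6  44.3] 1655 [ 0.6656 -0.2413  0.0144] [[0.629, -0.278, 0.012], [0.703, -0.204, 0.017]]
top pe
[... 856 characters left out ...]
.62 [340.1 241.4  15.3  12.1] 155 [0.5134 0.0072 0.0667] [[0.503, -0.005, 0.06], [0.524, 0.015, 0.071]]
side shutter_tab 0.89 [280.1 222.   40.2  48.8] 882 [ 0.6363 -0.0861  0.0583] [[0.609, -0.123, 0.05], [0.666, -0.039, 0.085]]
side vial 0.85 [300.5 308.2  12.6  35.9] 467 [0.5753 0.1417 0.0372] [[0.566, 0.131, 0.006], [0.585, 0.147, 0.062]]
side petri 0.67 [335.9 223.9  16.5  11.4] 126 [ 0.5236 -0.0514  0.0669] [[0.514, -0.063, 0.06], [0.534, -0.043, 0.071]]
side petri 0.65 [270.3 194.2  43.2  17.7] 616 [ 0.6697 -0.2471  0.0163] [[0.63, -0.283, 0.012], [0.707, -0.217, 0.018]]
side eraser 0.5 [357.8 326.   16.2  26.4] 287 [0.4853 0.1515 0.012 ] [[0.475, 0.129, 0.005], [0.496, 0.168, 0.015]]
```

Run:
```python
import cv2
im=cv2.imread('pics/top0.png')[180:330,270:500]
cv2.imwrite('pics/crop0.png',cv2.resize(im,None,fx=3.4,fy=3.4,interpolation=cv2.INTER_CUBIC))
im=cv2.imread('pics/side0.png')[180:340,230:380]
cv2.imwrite('pics/crop1.png',cv2.resize(im,None,fx=3.7,fy=3.7,interpolation=cv2.INTER_CUBIC))
```

```text
(no output)
```

View pics/crop0.png

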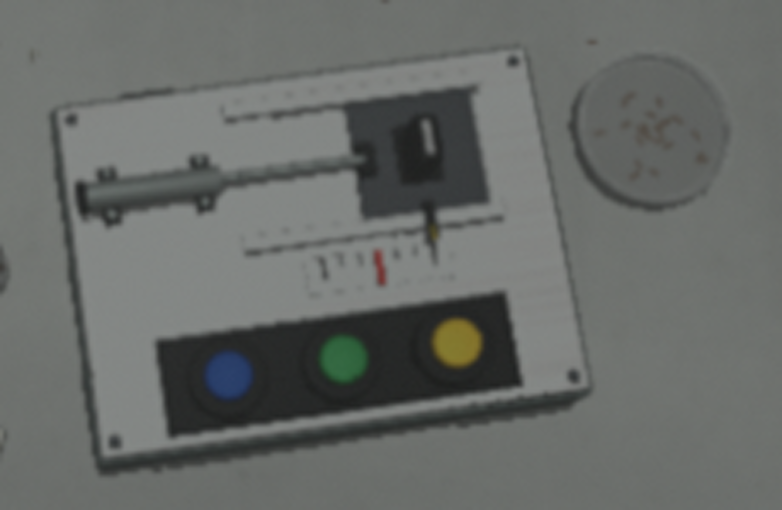

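View pics/crop1.png

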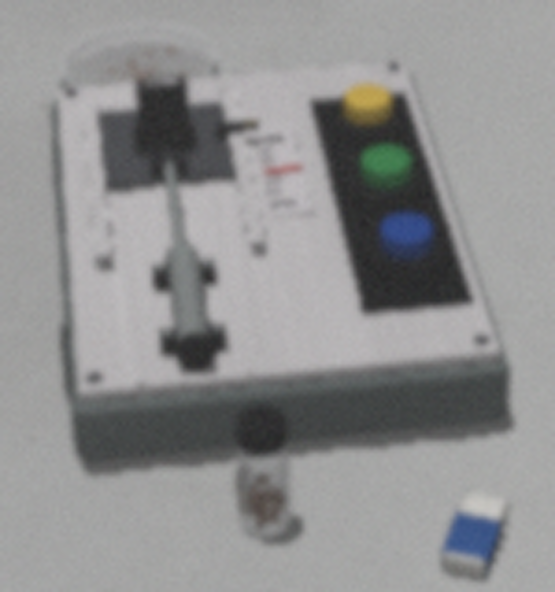

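Run:
```python
from h import *
np.set_printoptions(suppress=True,precision=4)
c=np.array([[52,108],[522,47],[590,388],[100,460]])/3.4+[270,180]
P=onplane("top",c,0.045)[:,:2]; print(P, 'sides',[np.linalg.norm(P[i]-P[(i+1)%4]) for i in range(4)],'centre',P.mean(0))
ex=(P[0]+P[1]-P[2]-P[3]); print('yaw from corners',np.degrees(np.arctan2(ex[1],ex[0])))
ey=(P[0]+P[3]-P[1]-P[2]); print(np.degrees(np.arctan2(-ey[0],ey[1])))
# side
cs=np.array([[55,100],[405,68],[500,355],[80,392]])/3.7+[230,180]
Q=onplane("side",cs,0.045)[:,:2];print(Q,Q.mean(0))
K={}
for n in('top','side'):
    im=cv2.imread(f'pics/{n}0.png'); hsv=cv2.cvtColor(im,cv2.COLOR_BGR2HSV)
    dep=np.load(n+'d.npy')
    for k,(lo,hi) in dict(green=(50,80),yellow=(18,32),blue=(105,125)).items():
        m=cv2.inRange(hsv,(lo,100,50),(hi,255,255)); m[:180]=0;m[330:]=0; m[:,:320]=0;m[:,420:]=0
        m[300:]=0
        nn,l,s,ce=cv2.connectedComponentsWithStats(m); i=1+np.argmax(s[1:,4])
        v,u=np.nonzero(l==i); Pc=cloud(n,np.c_[u,v],dep[v,u])
        top=np.abs(Pc[:,2]-0.07)<0.004
        print(n,k,ce[i],s[i],onplane(n,[ce[i]],0.07),'z50',np.median(Pc[:,2]),Pc[top].mean(0))
    # tab
    v,u=np.mgrid[170:300,230:460]; v=v.ravel();u=u.ravel(); d=dep[v,u];ok=d>0
    Pc=cloud(n,np.c_[u,v][ok],d[ok]); s=(Pc[:,2]>.08)&(Pc[:,2]<.095)&(Pc[:,0]>.58); print('tab',s.sum(),Pc[s].mean(0),Pc[s].min(0),Pc[s].max(0))
th=np.radians(9.8)
```

```text
[[ 0.6585  0.0988]
 [ 0.6999 -0.1601]
 [ 0.5113 -0.1921]
 [ 0.4683  0.0669]] sides [np.float64(0.26225914280265633), np.float64(0.19128376987834184), np.float64(0.26250441042810996), np.float64(0.19282529659796316)] centre [ 0.5845 -0.0466]
yaw from corners 9.584390636916538
9.25439244096971
[[ 0.7009 -0.1467]
 [ 0.5126 -0.1809]
 [ 0.4709  0.0708]
 [ 0.6579  0.0994]] [ 0.5856 -0.0394]
top green [370.5    285.2125] [364 279  14  14 160] [[ 0.5218 -0.0568  0.07  ]] z50 0.06853097821649029 [ 0.5222 -0.0572  0.0687]
top yellow [403.962 280.288] [397 273  15  15 184] [[ 0.5317 -0.1157  0.07  ]] z50 0.06820359854255614 [ 0.5319 -0.1152  0.0686]
top blue [336.8081 290.0058] [330 283  15  15 172] [[0.5121 0.0021 0.07  ]] z50 0.06862308366655578 [0.5131 0.0018 0.0688]
tab 109 [ 0.6358 -0.0991  0.0858] [ 0.6239 -0.1079  0.0802] [ 0.6479 -0.0918  0.0899]
side green [333.9111 223.0889] [328 219  13  10  90] [[ 0.5235 -0.0515  0.07  ]] z50 0.06896752486800667 [ 0.5237 -0.0538  0.069 ]
side yellow [328.9182 207.8909] [323 203  13  11 110] [[ 0.5331 -0.1039  0.07  ]] z50 0.06768174586113673 [ 0.5331 -0.1111  0.0687]
side blue [339.3154 242.4765] [332 237  15  13 149] [[0.5139 0.0097 0.07  ]] z50 0.06809308523409896 [0.5139 0.0045 0.0689]
tab 84 [ 0.6374 -0.095   0.0855] [ 0.6246 -0.1087  0.0804] [ 0.6497 -0.0891  0.0886]
```

```bash
python3 -m crank '[[0.0,[-0.043,0.050,0],[0,0,-0.11]],[0.0,[-0.086,0.100,0],[0,0,-0.22]],[0.0,[-0.128,0.150,0],[0,0,-0.33]],[0.0,[-0.170,0.200,0],[0,0,-0.44]],[0.0,[-0.212,0.250,0],[0,0,-0.557]]]' 15
python3 - <<'E'
from h import *
s,T=st()
print((np.array([.522,-.0565,.12])-s['position'])@T)
E
```

```text
time_s: 1.62
position: [0.3626, 0.253, 0.2058]
tool_rot: [0.0, 0.644, 0.765, 0.001]
contact_force: [0.2, 0.1, 0.2]
gripper_width: 0.503
t 1.625 p [0.3626 0.253  0.2058] F [0.22 0.15 0.18] w 47.3
tool axes(cols)
 [[-1.717e-01  9.851e-01  1.200e-03]
 [ 9.851e-01  1.717e-01  6.000e-04]
 [ 3.000e-04  1.300e-03 -1.000e+00]]
[-0.3323507   0.10375845  0.08582213]
```

```bash
python3 -m crank '[[0.0,[-0.055,0.018,0],[0,0,0]],[0.0,[-0.11,0.036,0],[0,0,0]],[0.0,[-0.165,0.054,0.01],[0,0,0]],[0.0,[-0.22,0.072,0.02],[0,0,0]],[0.0,[-0.275,0.09,0.03],[0,0,0]]]'; python3 -m crank '[[0.0,[-0.044,0.0116,0.03],[0,0,0]],[0.0,[-0.044,0.0116,0.055],[0,0,0]],[0.0,[-0.044,0.0116,0.055],[0,0,0]],[0.0,[-0.044,0.0116,0.055],[0,0,0]]]'
python3 - <<'E'
from h import *
s,T=st()
print((np.array([.522,-.0565,.0687])-s['position'])@T)
im,d=imaging.get_image("side"); cv2.imwrite("pics/s2.png",cv2.resize(im[100:340,180:440,::-1],None,fx=2.5,fy=2.5))
im,d=imaging.get_image("top"); cv2.imwrite("pics/t2.png",cv2.resize(im[160:360,240:500,::-1],None,fx=2.5,fy=2.5))
E
```

```text
time_s: 2.25
position: [0.4975, -0.0032, 0.1755]
tool_rot: [0.0, 0.645, 0.764, 0.0]
contact_force: [0.3, 0.1, 0.6]
gripper_width: 0.008
time_s: 2.75
position: [0.5159, -0.0425, 0.1213]
tool_rot: [0.0, 0.645, 0.764, 0.0]
contact_force: [0.1, 0.5, 0.2]
gripper_width: 0.005
t 2.75 p [ 0.5159 -0.0425  0.1213] F [0.08 0.54 0.15] w 0.4
tool axes(cols)
 [[-1.679e-01  9.858e-01  1.200e-03]
 [ 9.858e-01  1.679e-01 -1.000e-04]
 [-3.000e-04  1.200e-03 -1.000e+00]]
[-0.0147997   0.00362481  0.05261826]
```

View pics/t2.png

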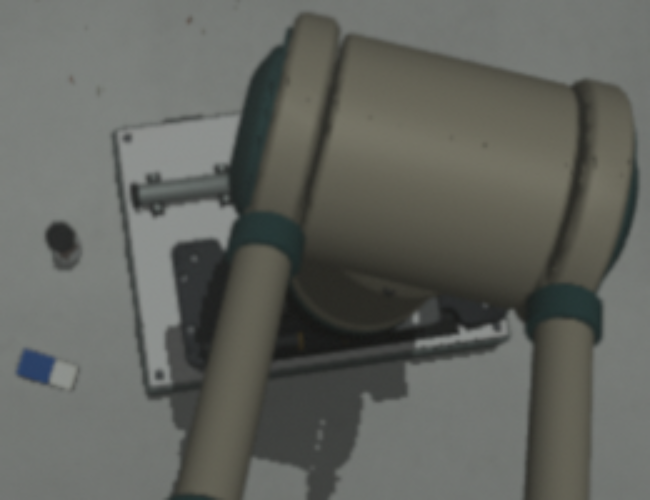

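```bash
python3 -m crank '[[0.0,[-0.0148,0.0036,0.02],[0,0,0]],[0.0,[-0.0148,0.0036,0.03],[0,0,0]],[0.0,[-0.0148,0.0036,0.03],[0,0,0]]]'
python3 - <<'E'
from h import *
s,T=st()
print((np.array([.522,-.0565,.0687])-s['position'])@T)
im,d=imaging.get_image("side"); cv2.imwrite("pics/s3.png",cv2.resize(im[100:340,180:440,::-1],None,fx=2.5,fy=2.5))
im,d=imaging.get_image("top"); cv2.imwrite("pics/t3.png",cv2.resize(im[160:360,240:500,::-1],None,fx=2.5,fy=2.5))
E
```

```text
time_s: 3.22
position: [0.5208, -0.056, 0.0903]
tool_rot: [-0.001, 0.645, 0.764, -0.0]
contact_force: [-0.2, 0.3, 0.4]
gripper_width: 0.003
t 3.225 p [ 0.5208 -0.056   0.0903] F [-0.24  0.34  0.42] w 0.3
tool axes(cols)
 [[-1.677e-01  9.858e-01 -1.100e-03]
 [ 9.858e-01  1.677e-01  7.000e-04]
 [ 9.000e-04 -1.000e-03 -1.000e+00]]
[-0.00067118  0.00111635  0.02161793]
```

View pics/s3.png

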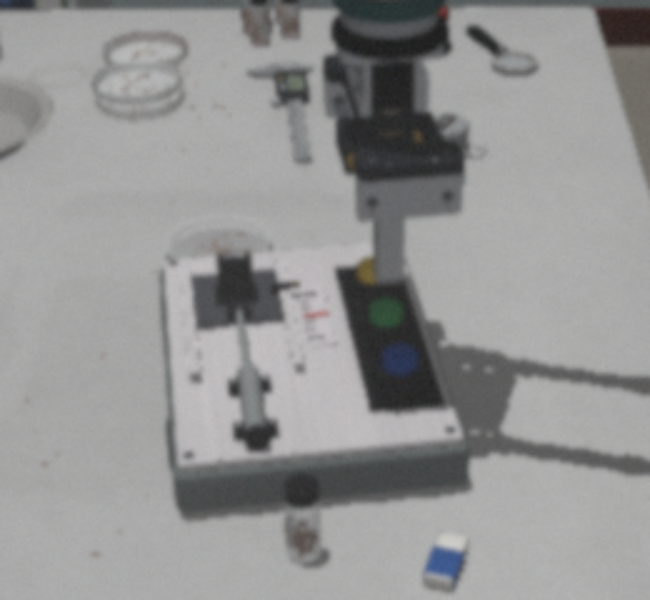

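View pics/t3.png

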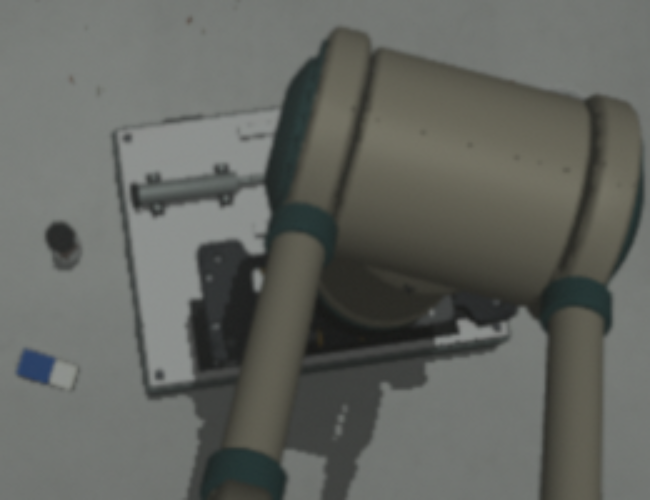

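Run:
```python
from h import *
print((proj("side",[[.5208,-.056,.0903],[.522,-.0565,.0687]])-[180,100])*2.5)
```

```text
[[388.63796799 280.79672751]
 [386.85238564 305.44659029]]
```

```bash
python3 -m crank '[[0.0,[-0.0007,0.001,0.018],[0,0,0]],[0.0,[-0.0007,0.001,0.024],[0,0,0]],[0.0,[-0.0007,0.001,0.027],[0,0,0]],[0.0,[-0.0007,0.001,0.027],[0,0,0]]]'
```

```text
time_s: 3.82
position: [0.5223, -0.0569, 0.064]
tool_rot: [-0.0, 0.645, 0.764, 0.0]
contact_force: [-1.1, 1.0, 2.7]
gripper_width: 0.004
```

```bash
python3 -m crank '[[0.0,[0,0,0.002],[0,0,0]],[0.0,[0,0,0.003],[0,0,0]],[0.0,[0,0,0.003],[0,0,0]]]'
```

```text
time_s: 4.2
position: [0.5224, -0.0569, 0.0621]
tool_rot: [0.0, 0.645, 0.764, 0.0]
contact_force: [-3.9, 2.6, 13.8]
gripper_width: 0.003
```

```bash
python3 -m crank '[[0.0,[0,0,-0.025],[0,0,0]],[0.0,[0,0,-0.03],[0,0,0]],[0.0,[-0.05,0,-0.03],[0,0,0]],[0.0,[-0.0595,0,-0.03],[0,0,0]],[0.0,[-0.0595,0,-0.03],[0,0,0]]]'
python3 - <<'E'
from h import *
s,T=st()
print((np.array([.532,-.1155,.0687])-s['position'])@T)
im,d=imaging.get_image("side"); cv2.imwrite("pics/s4.png",cv2.resize(im[100:340,180:440,::-1],None,fx=2.5,fy=2.5))
E
```

```text
time_s: 4.82
position: [0.5321, -0.1162, 0.0897]
tool_rot: [-0.001, 0.646, 0.763, -0.0]
contact_force: [-0.2, 0.4, 0.3]
gripper_width: -0.0
t 4.825 p [ 0.5321 -0.1162  0.0897] F [-0.21  0.4   0.32] w -0.0
tool axes(cols)
 [[-1.657e-01  9.862e-01 -1.100e-03]
 [ 9.862e-01  1.657e-01  9.000e-04]
 [ 1.100e-03 -9.000e-04 -1.000e+00]]
[ 6.82831517e-04 -2.72185712e-06  2.09752488e-02]
```

View pics/s4.png

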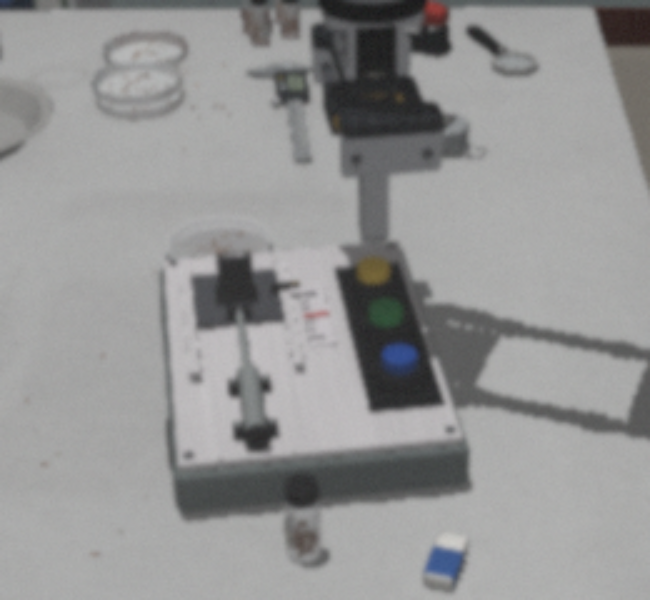

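The tip is at about (374,243) in the crop, directly above the yellow key at (374,270). Green is up again. Now I press yellow.

```bash
python3 -m crank '[[0.0,[0,0,0.018],[0,0,0]],[0.0,[0,0,0.024],[0,0,0]],[0.0,[0,0,0.028],[0,0,0]],[0.0,[0,0,0.03],[0,0,0]],[0.0,[0,0,0.03],[0,0,0]]]'
```

```text
time_s: 5.5
position: [0.5314, -0.1146, 0.0621]
tool_rot: [-0.001, 0.645, 0.764, 0.0]
contact_force: [-4.9, 1.5, 12.0]
gripper_width: 0.005
```

```bash
python3 -m crank '[[0.0,[0,0,-0.025],[0,0,0]],[0.0,[0,0,-0.03],[0,0,0]],[0.0,[0.05,0,-0.03],[0,0,0]],[0.0,[0.1,0,-0.03],[0,0,0]],[0.0,[0.119,0,-0.03],[0,0,0]]]';python3 -m crank '[[0.0,[0,0,0],[0,0,0]],[0.0,[0,0,0],[0,0,0]]]'
python3 - <<'E'
from h import *
s,T=st()
print((np.array([.5122,.002,.0687])-s['position'])@T)
E
```

```text
time_s: 6.12
position: [0.5116, 0.0034, 0.09]
tool_rot: [-0.0, 0.644, 0.765, -0.0]
contact_force: [-0.2, -0.2, -0.3]
gripper_width: -0.001
time_s: 6.38
position: [0.5133, 0.0003, 0.0904]
tool_rot: [0.001, 0.645, 0.764, -0.0]
contact_force: [0.8, -0.6, 0.3]
gripper_width: 0.007
t 6.375 p [5.133e-01 3.000e-04 9.040e-02] F [ 0.77 -0.61  0.29] w 0.7
tool axes(cols)
 [[-1.672e-01  9.859e-01  6.000e-04]
 [ 9.859e-01  1.672e-01 -9.000e-04]
 [-1.000e-03  5.000e-04 -1.000e+00]]
[ 0.00191031 -0.00077929  0.02167857]
```

```bash
python3 -m crank '[[0.0,[0.001,-0.0005,0.018],[0,0,0]],[0.0,[0.001,-0.0005,0.024],[0,0,0]],[0.0,[0.001,-0.0005,0.028],[0,0,0]],[0.0,[0.001,-0.0005,0.0305],[0,0,0]],[0.0,[0.001,-0.0005,0.0305],[0,0,0]]]'
```

```text
time_s: 7.0
position: [0.5119, 0.001, 0.0621]
tool_rot: [0.001, 0.645, 0.764, -0.001]
contact_force: [-4.9, -2.4, 14.8]
gripper_width: 0.009
```

```bash
python3 -m crank '[[0.0,[0,0,-0.05],[0,0,0]],[0.05,[-0.01,0.01,-0.07],[0,0,0]],[0.05,[-0.05,0.045,-0.07],[0,0,0]],[0.05,[-0.09,0.08,-0.07],[0,0,0]],[0.05,[-0.1194,0.1058,-0.07],[0,0,0]]]';python3 -m crank '[[0.05,[0,0,0],[0,0,0]],[0.05,[0,0,0],[0,0,0]]]'
python3 - <<'E'
from h import *
s,T=st()
print((np.array([.6363,-.098,.062])-s['position'])@T)
for n in("side","top"):
    im,d=imaging.get_image(n); cv2.imwrite(f"pics/{n}5.png",cv2.resize(im[100:340,180:440,::-1],None,fx=2.5,fy=2.5))
print((proj("side",s['position'])-[180,100])*2.5)
E
```

```text
time_s: 7.62
position: [0.6383, -0.0996, 0.1302]
tool_rot: [0.001, 0.646, 0.764, 0.0]
contact_force: [-0.3, 0.2, 0.0]
gripper_width: 0.392
time_s: 7.88
position: [0.6355, -0.0975, 0.1296]
tool_rot: [-0.001, 0.645, 0.764, -0.0]
contact_force: [-0.8, -0.2, 0.1]
gripper_width: 0.525
t 7.875 p [ 0.6355 -0.0975  0.1296] F [-0.76 -0.22  0.12] w 49.3
tool axes(cols)
 [[-1.669e-01  9.860e-01 -1.300e-03]
 [ 9.860e-01  1.669e-01  9.000e-04]
 [ 1.200e-03 -1.100e-03 -1.000e+00]]
[-0.00073708  0.00080907  0.06756762]
[[232.5511038  204.88434062]]
```

View pics/side5.png

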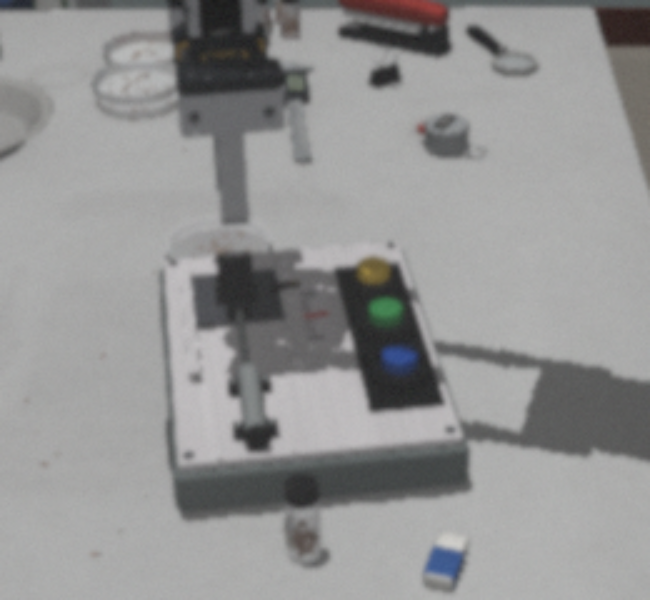

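Run:
```python
from h import *
for n in("top","side"):
    dep=np.load(n+'d.npy'); v,u=np.mgrid[170:300,230:460]; v=v.ravel();u=u.ravel(); d=dep[v,u]
    P=cloud(n,np.c_[u,v],d); th=np.radians(9.7); e=np.array([[np.cos(th),np.sin(th)],[-np.sin(th),np.cos(th)]])
    B=(P[:,:2]-[.5847,-.0457])@e.T
    for y in range(-85,60,6):
        s=(abs(B[:,0]-.042)<.012)&(abs(B[:,1]-y/1000)<.003)
        print(n,y,P[s,2].max().round(4) if s.any() else None, end='; ')
    print()
```

```text
top -85 0.0528; top -79 0.0546; top -73 0.0544; top -67 0.089; top -61 0.0897; top -55 0.0899; top -49 0.057; top -43 0.054; top -37 0.0605; top -31 0.0616; top -25 0.0602; top -19 0.0591; top -13 0.0596; top -7 0.0595; top -1 0.0598; top 5 0.0605; top 11 0.0601; top 17 0.0607; top 23 0.0601; top 29 0.0608; top 35 0.0601; top 41 0.0598; top 47 0.0656; top 53 0.0658; top 59 0.0662; 
side -85 None; side -79 None; side -73 None; side -67 0.0875; side -61 0.0886; side -55 0.0885; side -49 0.0848; side -43 0.0546; side -37 0.0581; side -31 0.0603; side -25 0.0618; side -19 0.0576; side -13 0.0589; side -7 0.0588; side -1 0.0601; side 5 0.0607; side 11 0.0584; side 17 0.0581; side 23 0.0607; side 29 0.059; side 35 0.0585; side 41 0.0596; side 47 0.0648; side 53 0.0644; side 59 0.0645;
```

```bash
python3 -m crank '[[0.045,[-0.0007,0.0008,0.03],[0,0,0]],[0.04,[-0.0007,0.0008,0.05],[0,0,0]],[0.04,[-0.0007,0.0008,0.0625],[0,0,0]],[0.04,[-0.0007,0.0008,0.0645],[0,0,0]],[0.04,[-0.0007,0.0008,0.0645],[0,0,0]]]' 25
python3 - <<'E'
from h import *
s,T=st()
print((np.array([.6363,-.098,.065])-s['position'])@T)
for n in("side",):
    im,d=imaging.get_image(n); cv2.imwrite(f"pics/{n}6.png",cv2.resize(im[150:310,200:400,::-1],None,fx=3.5,fy=3.5))
E
```

```text
time_s: 8.6
position: [0.6375, -0.0982, 0.0661]
tool_rot: [0.0, 0.645, 0.764, 0.0]
contact_force: [1.3, 0.8, 0.4]
gripper_width: 0.427
t 8.6 p [ 0.6375 -0.0982  0.0661] F [1.35 0.8  0.4 ] w 40.2
tool axes(cols)
 [[-1.677e-01  9.858e-01  1.100e-03]
 [ 9.858e-01  1.677e-01 -2.000e-04]
 [-4.000e-04  1.000e-03 -1.000e+00]]
[ 0.00036798 -0.00113283  0.00114001]
```

View pics/side6.png

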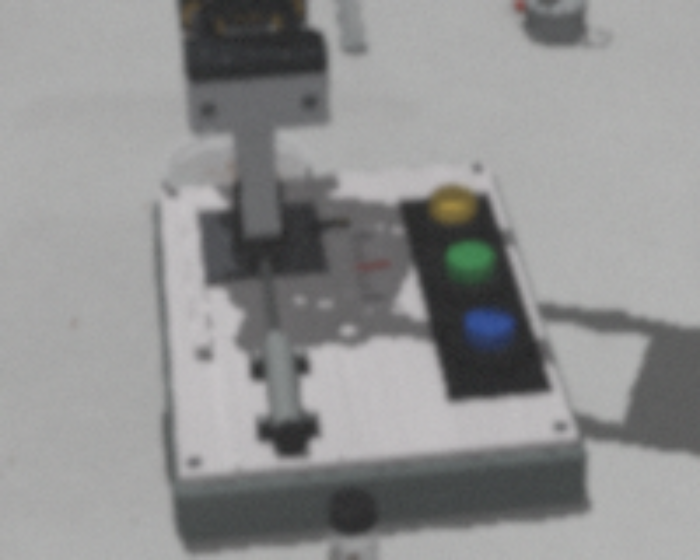

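The fingers straddle the tab, with the front finger at about (262,235). Next I close the grip.

```bash
python3 -m crank '[[0.0,[0,0,0.001],[0,0,0]],[0.0,[0,0,0.001],[0,0,0]],[0.0,[0,0,0.001],[0,0,0]],[0.0,[0,0,0.001],[0,0,0]]]' 25
python3 - <<'E'
from h import *
st()
E
```

```text
time_s: 9.15
position: [0.6374, -0.0992, 0.0647]
tool_rot: [0.001, 0.645, 0.764, -0.0]
contact_force: [-0.2, -2.0, 1.4]
gripper_width: 0.149
t 9.15 p [ 0.6374 -0.0992  0.0647] F [-0.15 -1.98  1.39] w 14.0
tool axes(cols)
 [[-1.673e-01  9.859e-01  7.000e-04]
 [ 9.859e-01  1.673e-01 -1.400e-03]
 [-1.500e-03  4.000e-04 -1.000e+00]]
```

```bash
python3 -m crank '[[0.0,[0.005,0,0],[0,0,0]],[0.0,[0.011,0,0],[0,0,0]],[0.0,[0.017,0,0],[0,0,0]],[0.0,[0.023,0,0],[0,0,0]],[0.0,[0.027,0,0],[0,0,0]]]' 25; python3 -m crank '[[0.0,[0.001,0,0],[0,0,0]],[0.0,[0.001,0,0],[0,0,0]],[0.0,[0.001,0,0],[0,0,0]]]'
python3 - <<'E'
from h import *
s,T=st()
print((s['position']-np.array([.6374,-.0992,.0647]))@T)
for n in("side","top"):
    im,d=imaging.get_image(n); cv2.imwrite(f"pics/{n}7.png",cv2.resize(im[180:290,230:380,::-1],None,fx=5,fy=5,interpolation=cv2.INTER_CUBIC))
    if n=="side": print(imaging.regions_of(n,"key_green")[0]['extent'])
E
```

```text
time_s: 9.78
position: [0.6332, -0.0734, 0.0647]
tool_rot: [0.002, 0.645, 0.764, -0.001]
contact_force: [0.7, -6.8, 0.0]
gripper_width: 0.145
time_s: 10.15
position: [0.633, -0.0726, 0.0647]
tool_rot: [0.002, 0.645, 0.764, -0.001]
contact_force: [0.5, -6.7, 0.4]
gripper_width: 0.145
t 10.15 p [ 0.633  -0.0726  0.0647] F [ 0.51 -6.67  0.38] w 13.6
tool axes(cols)
 [[-1.679e-01  9.858e-01  1.400e-03]
 [ 9.858e-01  1.679e-01 -3.600e-03]
 [-3.700e-03  8.000e-04 -1.000e+00]]
[ 0.02694401  0.00017403 -0.00011108]
[335.8, 225.9, 14.0, 10.9]
```

View pics/side7.png

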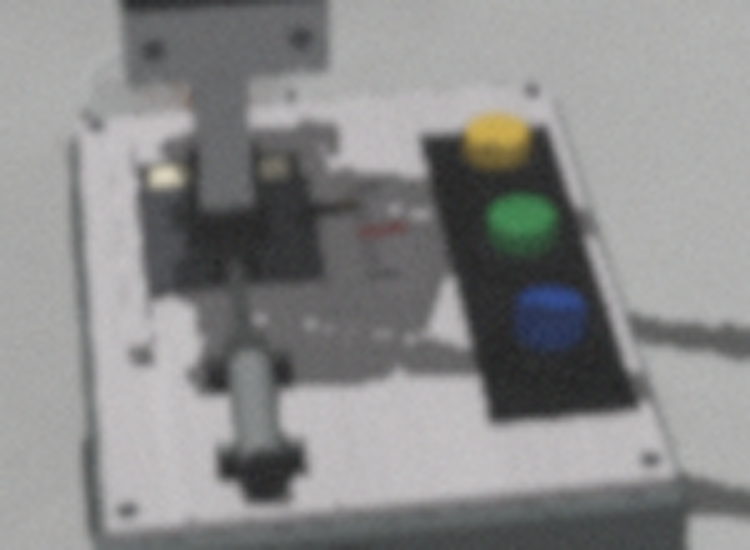

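View pics/top7.png

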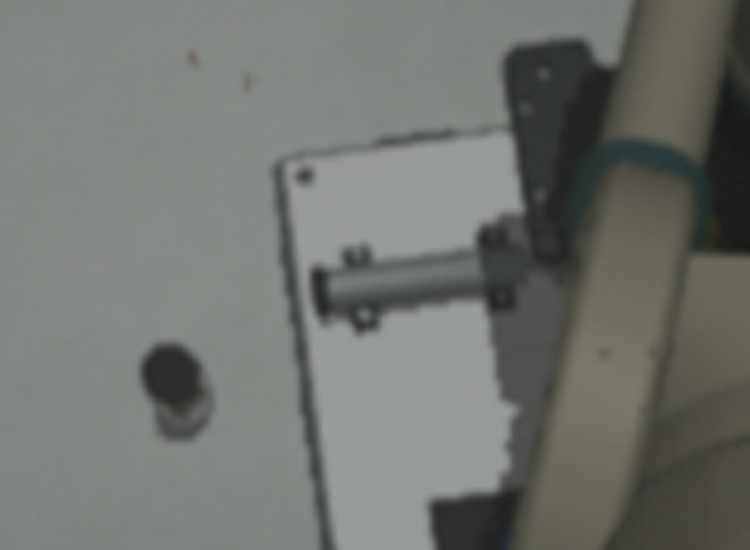

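Run:
```python
from h import *
th=np.radians(9.6); O=np.array([.5847,-.0457])
def b2w(x,y,z): return np.r_[O+np.array([x*np.cos(th)-y*np.sin(th),x*np.sin(th)+y*np.cos(th)]),z]
for s in (0,.02,.025,.03,.035):
    print(s,proj("side",[b2w(.042-.03,-.06+s,.05),b2w(.042-.03,-.025+s,.05),b2w(.042+.03,-.025+s,.05)]).round(1).tolist())
a=cv2.imread('pics/side0.png'); im,d=imaging.get_image("side")
cv2.imwrite("pics/side8.png",im[:,:,::-1])
# template: pointer + plate front edge region
A=cv2.cvtColor(a,cv2.COLOR_BGR2GRAY).astype(np.float32); B=cv2.cvtColor(im,cv2.COLOR_RGB2GRAY).astype(np.float32)
for (r0,r1,c0,c1) in ((222,236,254,272),(222,236,280,296),(208,219,288,303)):
    t=A[r0:r1,c0:c1]; S=B[r0-6:r1+20,c0-6:c1+8]
    m=cv2.matchTemplate(S,t,cv2.TM_CCOEFF_NORMED); _,v,_,l=cv2.minMaxLoc(m); print(l[0]-6,l[1]-6,v, m[max(0,l[1]-1):l[1]+2,l[0]])
# plate left-near edge profile
for nme,I in(('a',A),('b',B)):
    print(nme,I[222:246,258:270].mean(1).round(0)); print(nme,I[222:246,284:291].mean(1).round(0))
```

```text
0 [[290.6, 217.0], [292.6, 226.9], [260.5, 229.8]]
0.02 [[291.7, 222.6], [293.7, 232.9], [261.1, 235.8]]
0.025 [[292.0, 224.0], [294.0, 234.4], [261.3, 237.3]]
0.03 [[292.3, 225.5], [294.3, 235.9], [261.5, 238.9]]
0.035 [[292.6, 226.9], [294.6, 237.5], [261.6, 240.5]]
1 8 0.9062470197677612 [0.8898096 0.906247  0.8830413]
1 7 0.9897572994232178 [0.9539677 0.9897573 0.959443 ]
2 7 0.9210143685340881 [0.779244   0.92101437 0.91818905]
a [ 78.  80.  81.  82.  83.  84.  83.  83.  97. 127. 158. 174. 179. 178.
 180. 182. 181. 180. 177. 176. 175. 176. 178. 180.]
a [ 80.  78.  79.  78.  75.  79. 105. 142. 170. 180. 182. 182. 182. 182.
 181. 181. 181. 181. 183. 182. 182. 182. 182. 182.]
b [ 69.  68.  68.  72.  75.  78.  78.  79.  80.  80.  79.  79.  80.  82.
  83.  87. 101. 127. 152. 170. 178. 180. 182. 184.]
b [ 52.  50.  50.  53.  53.  51.  53.  52.  53.  53.  53.  53.  54.  61.
  78.  91. 101. 101. 103. 103. 103. 103. 105. 105.]
```

Both cues agree. The TCP has travelled 26.9 mm and the plate edge in the image has moved about 25–27 mm. I add 3.5 mm.

```bash
python3 -m crank '[[0.0,[0.002,0,0],[0,0,0]],[0.0,[0.0035,0,0],[0,0,0]],[0.0,[0.0035,0,0],[0,0,0]],[0.0,[0.0035,0,0],[0,0,0]],[0.0,[0.0035,0,0],[0,0,0]]]' 25
python3 - <<'E'
from h import *
s,T=st()
print((s['position']-np.array([.6374,-.0992,.0647]))@T)
A=cv2.cvtColor(cv2.imread('pics/side0.png'),cv2.COLOR_BGR2GRAY).astype(np.float32)
im,d=imaging.get_image("side"); B=cv2.cvtColor(im,cv2.COLOR_RGB2GRAY).astype(np.float32)
cv2.imwrite("pics/side9.png",cv2.resize(im[180:340,230:390,::-1],None,fx=3.7,fy=3.7,interpolation=cv2.INTER_CUBIC))
def edge(p): 
    h=(p[:4].mean()+p[-3:].mean())/2; i=np.nonzero((p[:-1]<h)&(p[1:]>=h))[0][0]; return i+(h-p[i])/(p[i+1]-p[i])
for c in((258,270),(284,291)):
    print([edge(I[222:248,c[0]:c[1]].mean(1)) for I in(A,B)])
for t in("vial","eraser","petri"):
    r=imaging.regions_of("side",t); print(t,[(round(q['score'],2),np.round(q['extent'],1)) for q in r[:2]])
E
```

```text
time_s: 10.98
position: [0.6325, -0.0694, 0.0647]
tool_rot: [0.002, 0.645, 0.764, -0.001]
contact_force: [1.0, -8.0, -1.1]
gripper_width: 0.148
t 10.975 p [ 0.6325 -0.0694  0.0647] F [ 0.99 -8.05 -1.09] w 14.0
tool axes(cols)
 [[-1.679e-01  9.858e-01  1.400e-03]
 [ 9.858e-01  1.679e-01 -3.900e-03]
 [-4.000e-03  7.000e-04 -1.000e+00]]
[ 3.02347389e-02  1.88366876e-04 -9.05029651e-05]
[np.float64(9.07547178864479), np.float64(18.118907891213894)]
[np.float64(6.677321970462799), np.float64(15.531531274318695)]
vial [(0.79, array([300.2, 307. ,  16. ,  33.6]))]
eraser [(0.8, array([358. , 324. ,  22.2,  26.7]))]
petri []
```

View pics/side9.png

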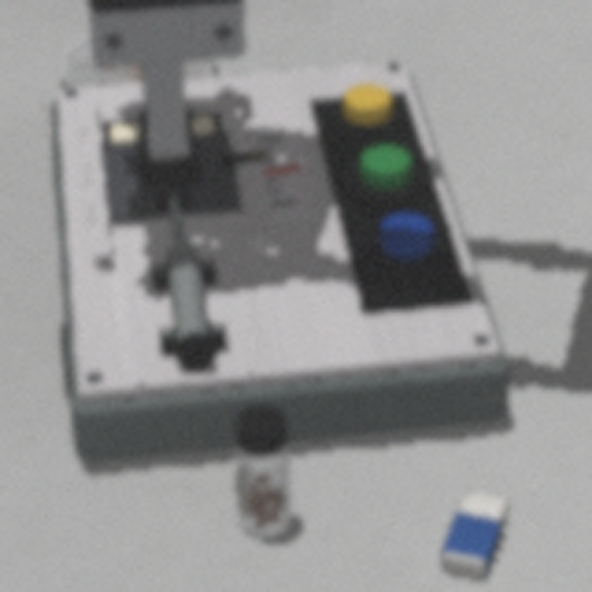

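Run:
```python
from h import *
s,T=st(); print(abs(s['joint_velocities']).max())
print(job.job_done())
```

```text
t 11.175 p [ 0.6325 -0.0694  0.0647] F [ 0.4  -7.54 -0.98] w 14.0
tool axes(cols)
 [[-1.679e-01  9.858e-01  1.400e-03]
 [ 9.858e-01  1.679e-01 -3.900e-03]
 [-4.000e-03  7.000e-04 -1.000e+00]]
0.0017287518571368686
the job is handed in; nothing more can be done
None
```

I pressed green, yellow and blue in that order, one at a time. Each press ended at the bottom stop with 12–15 N of force. I then gripped the shutter tab with 25 N, slid it to half travel, and handed the job in at about 11 s while holding it there.

**Shutter position:** the fingers moved 30.2 mm along the slide. The plate edge in the side picture moved 9.0 and 8.9 pixels, where I expected about 9 for 30 mm. The spring force read 7.5–8 N against the 8 N expected, and the arm was at rest.

**Keys:** all three stood up again in the last side picture.

**Vial and eraser:** both appeared where they started, to within about 2 pixels.

**Checks that failed or disagreed:**
- **Petri dish:** the network did not find it in the last picture because the gripper partly hides it. I never moved near it.
- **Pointer:** it looked about 3 pixels short of the red mark in the slanted view. I put that down to the pointer standing above the scale. The top camera could not confirm it, because the arm blocked its view.

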